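# Release the latched dust-extraction key

## Task

One of the four identical green keys on the workshop's grey dust-extraction box has been left latched down. Beginning with the key next to the amber lamp and working along the row, tap all four lightly with the fingertips to feel which one does not spring; then press the latched key right in and let it go, so that it pops up level with the others. Never push a free key right in, do not release the latched key before all four have been tapped, and leave the things lying around the box where they are.

Things in the scene. Friction and masses are not known exactly. Their poses are not given: they have to be found in the camera images.
- panel: Grey control box fixed to the bench, 110 x 300 x 50 mm high. Origin: centre of its underside, on the bench. Its x points across the row (away from the robot at yaw 0), its y along the row towards the amber lamp, its z up. The amber lamp (20 mm dome) is at y = +118 mm; the keys' centres are at x = 0 and y = +65, +15, -35, -85 mm. Yaw up to 0.5 rad either way.
- key_1: The first (next to the lamp) of four identical green keys, 36 x 36 mm from above, 50 mm between centres. Origin: centre of its top face; z up. Free, its top is 70 mm above the bench (20 mm above the box); latched, 5 mm lower, at 65 mm. Every key slides straight down to a stop at 59 mm. Which key is latched differs from run to run.
- key_2: The second of four identical green keys, 36 x 36 mm from above, 50 mm between centres. Origin: centre of its top face; z up. Any key that is free is springy: it starts to give at 1.5 N, gains 0.6 N per mm and comes back up. Keep it less than 7 mm down.
- key_3: The third of four identical green keys, 36 x 36 mm from above, 50 mm between centres. Origin: centre of its top face; z up. Whichever key is latched does not give below about 5 N, and takes 6 to 9 N to go the last 6 mm down to its stop.
- key_4: The fourth (farthest from the lamp) of four identical green keys, 36 x 36 mm from above, 50 mm between centres. Origin: centre of its top face; z up. Whichever key is latched springs up to the height of the free ones when let go, once pressed at least 4 mm further down.
- glue: White glue bottle standing upright, 48 mm across, 120 mm tall. Origin: centre of its underside. Leave alone.
- offcut: Light wooden offcut lying flat, 45 x 100 x 22 mm. Origin: centre of its underside. Leave alone.
- driver: Screwdriver lying on the bench, about 180 mm long. Leave alone.
- bin: Open blue plastic bin, 120 x 90 x 55 mm high. Origin: centre of its underside. Leave alone.

How it is judged:
By the outcome, as a careful person would: the job done as asked, in the order asked, and still so for the second after the job is handed in, with the robot touching nothing.
It also fails if it takes over 51 s, if anything falls off the work surface, if the arm or the gripper's body presses on something with over 40 N, if the wrist force passes 120 N, or if a joint passes its speed limit or range.

## Robot

A 6-joint arm with a two-finger parallel gripper is mounted at the origin on the work surface. World frame = base frame: x ahead of the robot, y to its left, z up, the work surface at z = 0. Lengths are in m, angles in degrees, forces in N, time in s.
With the tool pointing down it reaches from about 0.25 to 0.725 m from the base axis. Payload 9.7 kg.
Tool frame: the origin (TCP) lies between the finger pads; the fingertips stand 19 mm ahead of it and the grasp point (between the pads) is the TCP; z points along the fingers, y is the line along which they close (so a half turn about z gives the same grasp; the last joint's range is limited). The gripper opens to 85 mm and grips with 20 to 120 N. Pads are 22 mm wide; open, the fingers measure 114 mm over their backs; the gripper's body (76 mm by 85 mm) begins 54 mm behind the grasp point. The pads swing forward as they close: fully open they stand 13 mm farther back than shut.
Start: joints at [-71.161, 4.979, 10.078, 95.1, 0, 90], TCP at [0.178, -0.521, 0.224] pointing down, gripper open.
Joint ranges: [-179.16, 179.16], [-48.56, 103.87], [-65.8, 70.77], [-126.05, 130.52], [-82.76, 87.17], [-180, 180]. Speed limits (degrees/s): [127.2, 127.2, 147.25, 180, 180, 180].

## Interface

Orientations are given as [roll, pitch, yaw] about the fixed x, y, z axes, in that order (R = Rz(yaw) Ry(pitch) Rx(roll)).
In Python, from workcell import telemetry, camera, calibration, workorder gives the robot as it stands.
- The arm moves only by the tool play_rows, never from a script. Its argument "increments" is a list of rows, each a list of 3 entries, a list of its own where there are three numbers: the shift along the tool's x, y, z in mm, then the turn, a rotation vector about the tool's x, y, z in degrees, then the closure, from 0 (fully open) to 1 (shut). In form: [[[x, y, z], [ax, ay, az], jaw], ...]. A call has 1 to 20 rows; each row is the pose to reach, as a shift and turn from the pose commanded when the call began, along the tool's axes at that moment; what a row does not reach only later rows make up. A row lasts 1/10 s, in which the tool goes at most 50 mm and 8.59 degrees, less where a joint would pass 70% of its speed; a pose out of reach is approached as far as the arm can. A call with a gripper value outside its range is refused whole. The fingers move at their own pace and stop on an object; "grip_force" is the grip in N (left out, the last holds). Time passes only in rows, so rows that repeat a pose let the fingers close. It gives the time, the measured TCP pose, the force, the opening and the grip force at its end, in the units of the state.
- telemetry.get_obs(): the state, without advancing time (a new reading comes with each control period).
- camera(name): name is "scene" or "top"; returns (picture, depth): 400x640x3 uint8, red, green, blue; 400x640 float32, m along the optical axis (not along the pixel's ray), 0 where there is no reading.
- calibration(name): a dict with "vertical_fov" (degrees; the focal length in pixels is half the picture's height over the tangent of half this angle, whatever the lens; pixels are square), "cx", "cy" (the principal point, pixels), "k1" (the pictures are not rectified: a ray, as slopes to the right and down, at radius r is drawn at 1 + k1 r^2 times it, then the intrinsics apply), "rvec" (rotation vector, rad) and "tvec" (3), from world to camera coordinates, as OpenCV has them. Camera axes: x right, y down, z forward; pixel columns grow to the right and rows downward; lengths in m; the calibration is good to about 2 mm. A picture is of the moment at which its call begins. calibration takes no time and is no camera call.
- workorder.job_done(): hands the job in; it is judged then, once.
The state is a dict: "time": time; "q": joint angles; "qd": joint speeds; "joint_efforts": joint torques, N m; "ee_pos": TCP position; "tcp_rot": TCP orientation; "wrist_force": force on the tool from outside, world axes, zero at the start; "torque": the same for the moment, N m; "opening": finger opening in m; "grasp_force": force on a finger pad.
Only numpy, scipy, OpenCV 4.12 (cv2) and the standard library are available. Lean on these libraries where they do the work, as an engineer would, in place of code of your own. Each camera call takes 0.05 s, during which the arm holds its last target. There are 200 camera calls.

## Working session

There is one attempt and no reset: what is moved stays moved. The work goes in short steps, Python scripts to look and compute and a tool call to move; the robot and the scene stay as the last step left them, time stands still between calls to the robot, and variables do not carry over. Pictures are saved under pics/ and viewed, at most 10 in all, crops included, and the job is handed in when it is done.

Besides the shell and the picture viewer there is one more tool, called after "Call:" by a JSON object that holds its "name" and its "arguments", one argument or row to a line. play_rows: Moves the arm, as the interface text tells. Its arguments: {"type":"object","properties":{"increments":{"type":"array"},"grip_force":{"type":"number"}},"required":["increments"]}

```bash
mkdir -p pics
cat > h.py <<'E'
import numpy as np, cv2
from workcell import telemetry, camera, calibration, workorder
def cal(n):
    c=calibration(n); f=200/np.tan(np.radians(c["vertical_fov"])/2)
    R=cv2.Rodrigues(np.array(c["rvec"],float))[0]; return c,f,R,np.array(c["tvec"],float)
def world(n,uv,d):
    """pixels (N,2), depth (N) -> world"""
    c,f,R,t=cal(n); uv=np.atleast_2d(uv).astype(float)
    p=(uv-[c["cx"],c["cy"]])/f; s=p.copy()
    for _ in range(20): s=p/(1+c["k1"]*(s**2).sum(1,keepdims=True))
    P=np.c_[s,np.ones(len(s))]*np.atleast_1d(d)[:,None]
    return (P-t)@R
E
python3 - <<'E'
from h import *
for n in("scene","top"):
    p,d=camera(n); cv2.imwrite(f"pics/{n}0.png",p[:,:,::-1]); np.savez(f"{n}0.npz",p=p,d=d)
print(telemetry.get_obs())
E
```

```text
{'time': 0.1, 'q': array([-7.11629046e+01,  5.00976591e+00,  1.00399549e+01,  9.50999637e+01,
       -1.36095030e-04,  9.00000486e+01]), 'qd': array([ 0.03450344, -0.04456173,  0.06093542,  0.05600043,  0.03806676,
        0.05557917]), 'joint_efforts': array([ 1.14701925e-03, -5.21560192e+01,  4.65654945e+01,  1.59804808e-02,
        2.62462777e-05,  1.70767413e-05]), 'ee_pos': array([ 0.17751474, -0.52034374,  0.22304514]), 'tcp_rot': array([-1.79930225e+02,  1.36154134e-04,  1.88370469e+01]), 'wrist_force': array([ 0.49414768, -0.17700659, -0.39501697]), 'torque': array([-0.02947027,  0.00693948, -0.03258346]), 'grasp_force': 0.0, 'opening': 0.08527999859041943}
```

View pics/top0.png

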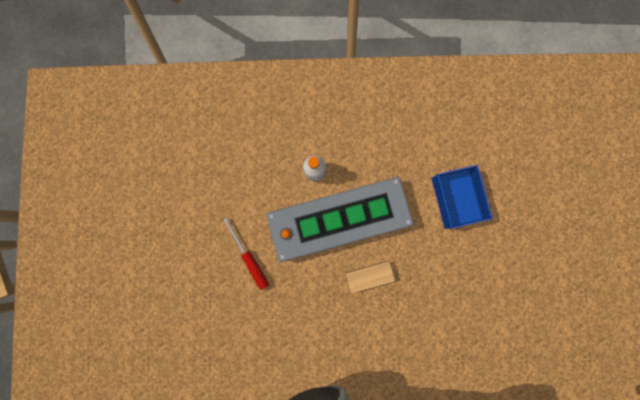

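View pics/scene0.png

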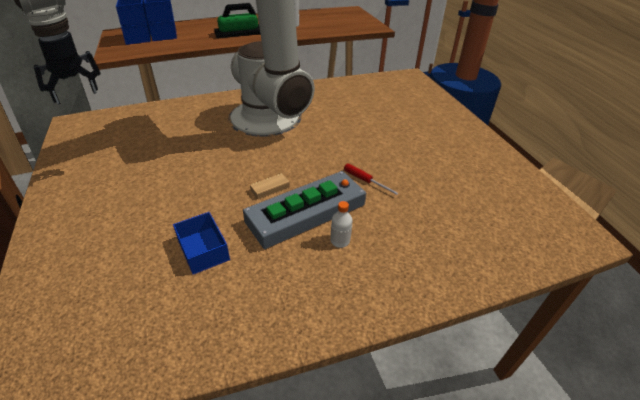

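The top view shows the lamp at (286,234), then keys at about (311,226), (333,220), (356,213) and (379,207). The glue is behind at (314,168), the offcut in front at (370,277), and the driver to the left. The scene view agrees.

Run:
```python
from h import *
for n in("top","scene"):
    z=np.load(f"{n}0.npz"); p=z["p"].astype(int); d=z["d"]
    v,u=np.mgrid[:400,:640]; W=world(n,np.c_[u.ravel(),v.ravel()],d.ravel()).reshape(400,640,3)
    g=(p[...,1]>1.6*p[...,0])&(p[...,1]>1.4*p[...,2])&(p[...,1]>70)&(W[...,2]>.055)&(W[...,2]<.085)&(v>100)
    k,l,s,c=cv2.connectedComponentsWithStats(g.astype(np.uint8))
    C=[]
    for i in range(1,k):
        if s[i,4]>60:
            m=W[l==i]; r=cv2.minAreaRect((m[:,:2]*1000).astype(np.float32))
            C.append(m.mean(0)); print(n,s[i,4],c[i].round(),m.mean(0).round(4),np.median(m[:,2]).round(4),np.round(r[0],1),np.round(r[1],1))
    gl=(W[...,2]>.08)&(W[...,2]<.2)&(v>140)&(v<260)
    print("tall",np.round([W[gl].min(0),W[gl].max(0)],3))
    # box top surface
    C=np.array(C); ctr=C[:,:2].mean(0)
    b=(abs(W[...,2]-.05)<.006)&(np.hypot(W[...,0]-ctr[0],W[...,1]-ctr[1])<.2)&(p.max(-1)-p.min(-1)<40)
    r=cv2.minAreaRect((W[b][:,:2]*1000).astype(np.float32)); print("box",r,np.median(W[b][:,2]))
```

```text
top 297 [378. 208.] [ 0.5426 -0.0865  0.0636] 0.0637 [543.  -87.1] [35.8 36.3]
top 299 [355. 214.] [ 0.5301 -0.0385  0.0686] 0.0686 [530.4 -38.6] [36.  35.9]
top 294 [332. 220.] [0.5175 0.0096 0.0687] 0.0688 [517.7   9.6] [35.7 35.7]
top 293 [309. 226.] [0.5051 0.0577 0.0686] 0.0686 [505.2  57.8] [35.9 35.6]
tall [[0.614 0.029 0.08 ]
 [0.652 0.066 0.122]]
box ((552.5053100585938, 2.9566802978515625), (173.73561096191406, 299.62506103515625), 14.583171844482422) 0.04906388006400195
scene 129 [328. 186.] [0.5086 0.0579 0.0697] 0.0699 [506.9  58.1] [36.6 32.7]
scene 140 [312. 193.] [0.5214 0.0097 0.0697] 0.0699 [519.9   9.8] [34.6 33.7]
scene 147 [294. 200.] [ 0.534  -0.0389  0.0697] 0.0698 [531.9 -39. ] [34.7 33.6]
scene 155 [276. 208.] [ 0.5467 -0.0869  0.0648] 0.0649 [544.3 -86.7] [35.  34.7]
tall [[0.621 0.027 0.08 ]
 [0.653 0.066 0.123]]
box ((566.4545288085938, 5.8165740966796875), (198.7639617919922, 300.6935119628906), 13.73398208618164) 0.050215704068511634
```

Call:
{"name": "play_rows", "arguments": {
  "increments": [
    [[20,-18,4],[0,0,0],1],
    [[55,-49,10],[0,0,1],1],
    [[90,-80,20],[0,0,2],1],
    [[125,-111,28],[0,0,3],1],
    [[160,-142,36],[0,0,4.2],1],
    [[195,-173,44],[0,0,4.2],1],
    [[230,-204,52],[0,0,4.2],1],
    [[265,-235,60],[0,0,4.2],1],
    [[300,-266,68],[0,0,4.2],1],
    [[335,-297,76],[0,0,4.2],1],
    [[370,-328,84],[0,0,4.2],1],
    [[405,-360,92],[0,0,4.2],1],
    [[440,-391,100],[0,0,4.2],1],
    [[470,-418,107],[0,0,4.2],1],
    [[490,-435,112],[0,0,4.2],1],
    [[497.4,-442.1,114],[0,0,4.2],1],
    [[497.4,-442.1,114],[0,0,4.2],1],
    [[497.4,-442.1,114],[0,0,4.2],1],
    [[497.4,-442.1,114],[0,0,4.2],1]
  ],
  "grip_force": 20
}}

```text
time: 2.0
ee_pos: [0.5053, 0.0574, 0.1101]
tcp_rot: [180.0, -0.0, 14.6]
wrist_force: [-0.0, -0.4, -0.8]
opening: 0.0001
grasp_force: 0.0
```

Run:
```python
from h import *
o=telemetry.get_obs(); print({k:np.round(o[k],4) for k in("time","ee_pos","tcp_rot","wrist_force","opening")})
a=camera("top")[0]; b=camera("scene")[0]
A=cv2.resize(a[140:300,220:460],None,fx=2.2,fy=2.2); B=cv2.resize(b[120:260,200:400],(528,370))
cv2.imwrite("pics/c1.png",cv2.resize(np.vstack([A[:,:528],B]),(420,576))[:,:,::-1])
```

```text
{'time': np.float64(2.0), 'ee_pos': array([0.5053, 0.0574, 0.1101]), 'tcp_rot': array([ 1.799855e+02, -2.020000e-02,  1.456060e+01]), 'wrist_force': array([-0.0046, -0.3563, -0.7605]), 'opening': np.float64(0.0001)}
```

View pics/c1.png

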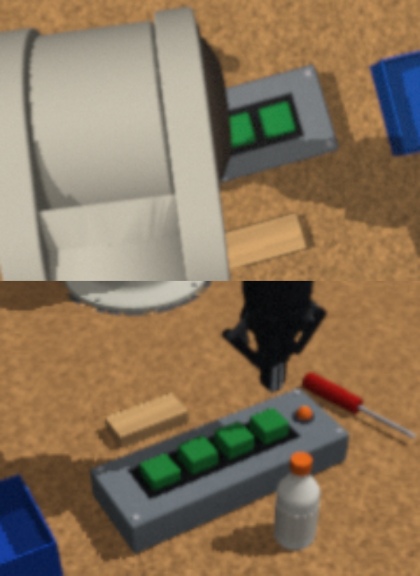

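The shut fingertips stand over key 1, about 20 mm above it, and clear of the lamp and the bottle.

Call:
{"name": "play_rows", "arguments": {
  "increments": [
    [[0,0,10],[0,0,0],1],
    [[0,0,18],[0,0,0],1],
    [[0,0,20],[0,0,0],1],
    [[0,0,22],[0,0,0],1],
    [[0,0,23.5],[0,0,0],1],
    [[0,0,24],[0,0,0],1],
    [[0,0,24],[0,0,0],1],
    [[0,0,24],[0,0,0],1]
  ]
}}

```text
time: 2.9
ee_pos: [0.5057, 0.0585, 0.0859]
tcp_rot: [180.0, -0.0, 14.6]
wrist_force: [0.1, -0.4, -0.0]
opening: -0.0004
grasp_force: 0.0
```

Call:
{"name": "play_rows", "arguments": {
  "increments": [
    [[0,0,1],[0,0,0],1],
    [[0,0,1.5],[0,0,0],1],
    [[0,0,1.5],[0,0,0],1]
  ]
}}

```text
time: 3.2
ee_pos: [0.5056, 0.0585, 0.0841]
tcp_rot: [-180.0, 0.0, 14.6]
wrist_force: [-0.8, 0.2, 0.5]
opening: 0.0
grasp_force: 0.0
```

Run:
```python
from h import *
F=[]
for i in range(4):
    b,d=camera("scene"); o=telemetry.get_obs(); F.append(o["wrist_force"])
print(np.round(F,2),o["ee_pos"])
cv2.imwrite("pics/c2.png",cv2.resize(b[150:230,260:380],(720,480),interpolation=cv2.INTER_CUBIC)[:,:,::-1])
```

```text
[[-0.36  0.57  0.38]
 [ 0.71  0.31  0.67]
 [ 0.39  0.41 -1.12]
 [ 0.57  0.   -0.21]] [0.50559608 0.05849103 0.08419907]
```

View pics/c2.png

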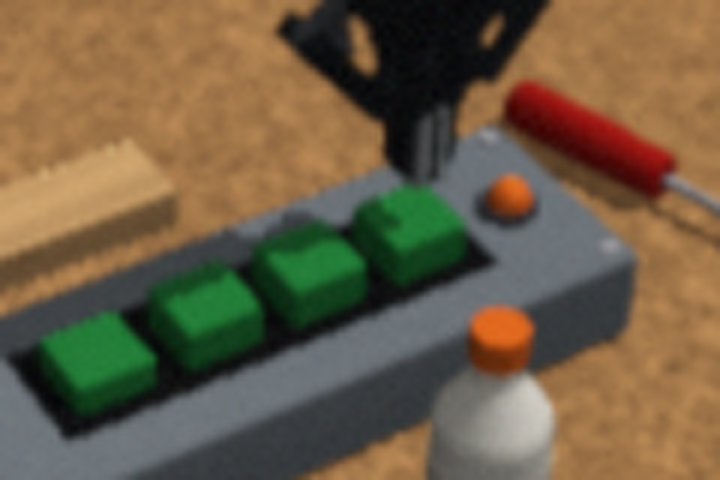

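The closed tips end at about zoomed pixel (430,180), visibly above key 1's top, centred on (412,205). There's no contact yet, so I'll measure the gap with the depth image.

Run:
```python
from h import *
b,d=camera("scene")
v,u=np.mgrid[165:195,320:342]; uv=np.c_[u.ravel(),v.ravel()]
W=world("scene",uv,d[v,u].ravel()).reshape(30,22,3)
g=b[165:195,320:342]
for r in range(6,26): print(165+r,*[f"{W[r,c,0]*1000:.0f},{W[r,c,1]*1000:.0f},{W[r,c,2]*1000:.0f}/{g[r,c].max()}{'g' if g[r,c,1]>1.4*g[r,c,0] else ''}" for c in range(5,16,2)])
```

```text
171 508,48,119/13 517,50,124/13 516,55,123/36 518,60,123/68 516,66,120/58 511,73,115/68
172 511,47,118/12 517,50,121/14 516,55,120/39 519,59,121/72 518,65,119/64 510,73,111/59
173 509,48,113/13 516,50,118/12 516,55,117/45 522,58,120/73 515,66,113/62 514,72,111/49
174 510,48,110/15 516,50,115/13 516,56,113/48 518,60,114/68 517,66,112/61 510,74,105/60
175 505,49,103/13 517,50,112/14 518,55,112/49 519,60,112/69 517,66,109/68 512,73,103/71
176 508,48,103/22 517,50,109/16 515,56,106/53 519,60,109/69 518,66,106/76 453,98,50/88
177 507,49,99/43 516,51,105/15 515,56,103/52 518,61,104/71 515,67,101/79 457,96,50/109
178 454,69,50/82 517,51,103/24 516,56,101/50 516,61,100/61 516,67,98/85 461,95,50/115
179 457,68,50/112 515,51,98/53 516,56,98/59 519,60,99/59 517,67,96/89 463,94,49/119
180 463,66,51/115 463,71,50/80 516,56,95/65 516,62,94/85 466,87,49/107 468,92,49/120
181 488,56,70/110g 487,62,68/112g 494,65,72/98g 493,71,70/110g 471,85,50/114 474,90,51/117
182 491,56,69/116g 496,59,72/122g 494,65,69/120g 497,70,70/124g 476,84,51/113 476,89,50/119
183 494,54,68/120g 496,59,69/125g 501,63,72/127g 501,68,70/128g 500,74,68/119g 481,87,51/116
184 499,53,69/122g 501,57,70/126g 503,62,70/126g 506,66,72/125g 504,73,68/125g 484,86,50/115
185 506,50,72/105g 507,55,72/123g 508,60,71/123g 511,64,73/124g 508,71,69/124g 513,75,71/121g
186 505,51,68/85g 510,54,71/122g 511,59,70/124g 512,64,70/126g 516,68,72/125g 516,74,71/122g
187 510,49,69/77g 513,53,71/124g 515,58,71/126g 514,63,69/123g 516,68,70/126g 517,73,69/115g
188 515,47,70/105g 516,52,70/124g 520,56,72/125g 521,61,71/125g 520,67,69/116g 519,73,67/93g
189 520,46,71/114g 519,51,69/125g 522,55,71/122g 520,61,68/111g 522,66,68/87g 517,74,62/71g
190 522,45,70/98g 524,49,70/121g 523,55,68/106g 523,60,67/84g 520,67,63/70g 520,72,62/63g
```

The depth image puts the visible tip edge at z ≈ 94 mm, with the key top at 70 mm. The actual tips are therefore higher than the nominal TCP offset implies. I'll come down part way and measure again.

Call:
{"name": "play_rows", "arguments": {
  "increments": [
    [[0,0,4],[0,0,0],1],
    [[0,0,8],[0,0,0],1],
    [[0,0,12],[0,0,0],1],
    [[0,0,12],[0,0,0],1],
    [[0,0,12],[0,0,0],1]
  ]
}}

```text
time: 3.95
ee_pos: [0.5055, 0.0585, 0.072]
tcp_rot: [-180.0, 0.0, 14.6]
wrist_force: [0.6, -0.0, -0.5]
opening: -0.0002
grasp_force: 0.0
```

```bash
cat >> h.py <<'E'
def tip(name=None):
    """lowest dark tool pixels seen by the scene camera near the TCP, key tops, force"""
    b,d=camera("scene"); o=telemetry.get_obs(); e=o["ee_pos"]
    v,u=np.mgrid[120:240,230:370]; W=world("scene",np.c_[u.ravel(),v.ravel()],d[v,u].ravel()).reshape(120,140,3)
    g=b[120:240,230:370].astype(int); green=g[...,1]>1.4*g[...,0]
    near=np.hypot(W[...,0]-e[0],W[...,1]-e[1])<.022
    m=near&~green&(W[...,2]>.074)
    z=np.sort(W[m][:,2])*1000
    print("t",round(o["time"],2),"tcp",np.round(e*1000,1),"F",np.round(o["wrist_force"],2),"tip z",np.round(z[:6],1),"xy",np.round(np.median(W[m&(W[...,2]*1000<z[0]+12)],0)*1000,1))
    if name: cv2.imwrite(name,cv2.resize(b[150:230,260:380],(720,480),interpolation=cv2.INTER_CUBIC)[:,:,::-1])
E
python3 -c "
from h import *
tip('pics/c3.png')"
```

```text
t 4.0 tcp [505.6  58.5  72.2] F [0.21 0.55 0.49] tip z [82.2 83.6 85.1 85.1 86.  86. ] xy [516.7  58.6  89.6]
```

View pics/c3.png

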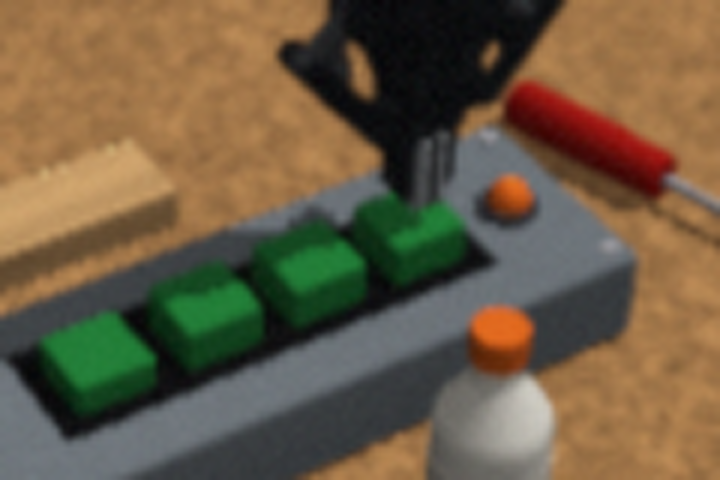

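Moving down 12 mm lowered the tips to z ≈ 82 mm, at zoomed pixel (425,205), centred over key 1. About 12 mm remain, so I'll go to just above contact and then step down slowly.

Call:
{"name": "play_rows", "arguments": {
  "increments": [
    [[0,0,4],[0,0,0],1],
    [[0,0,8],[0,0,0],1],
    [[0,0,10],[0,0,0],1],
    [[0,0,11],[0,0,0],1],
    [[0,0,12],[0,0,0],1],
    [[0,0,12],[0,0,0],1]
  ]
}}

```text
time: 4.6
ee_pos: [0.5055, 0.0585, 0.0602]
tcp_rot: [-180.0, 0.0, 14.6]
wrist_force: [-2.2, 0.5, 2.0]
opening: -0.0
grasp_force: 1.3
```

```bash
python3 -c "
from h import *
tip();tip()"
```

```text
t 4.65 tcp [505.5  58.5  60.3] F [-2.15 -0.12  2.48] tip z [74.1 75.2 75.3 75.8 76.1 76.5] xy [516.1  58.7  81.3]
t 4.7 tcp [505.5  58.5  60.3] F [-1.56  0.33  1.84] tip z [74.2 74.9 75.1 75.4 75.4 75.6] xy [515.9  58.7  80.9]
```

Contact: about 2 N at TCP z = 60.2 mm. I'll press 2 mm more to feel the spring.

Call:
{"name": "play_rows", "arguments": {
  "increments": [
    [[0,0,1],[0,0,0],1],
    [[0,0,2],[0,0,0],1],
    [[0,0,2],[0,0,0],1]
  ]
}}

```text
time: 5.0
ee_pos: [0.5056, 0.0585, 0.0582]
tcp_rot: [180.0, -0.0, 14.6]
wrist_force: [-2.3, -0.2, 3.8]
opening: 0.0
grasp_force: 1.9
```

```bash
python3 -c "
from h import *
tip();tip()"
```

```text
t 5.05 tcp [505.6  58.5  58.2] F [-1.55 -1.2   3.27] tip z [74.2 75.  75.2 75.2 75.6 75.7] xy [516.   57.4  80.7]
t 5.1 tcp [505.6  58.5  58.3] F [-1.83  0.05  3.57] tip z [74.7 75.  75.3 75.3 76.2 76.5] xy [515.9  56.5  80.5]
```

Key 1 springs: 2 → 3.5 N over 2 mm. On to key 2 at the same depth.

Call:
{"name": "play_rows", "arguments": {
  "increments": [
    [[0,0,-3],[0,0,0],1],
    [[0,0,-10],[0,0,0],1],
    [[0,0,-16],[0,0,0],1],
    [[0,20,-16],[0,0,0],1],
    [[0,40,-16],[0,0,0],1],
    [[0,50,-16],[0,0,0],1],
    [[0,50,-16],[0,0,0],1],
    [[0,50,-9],[0,0,0],1],
    [[0,50,-4],[0,0,0],1],
    [[0,50,-2],[0,0,0],1],
    [[0,50,-1],[0,0,0],1],
    [[0,50,0],[0,0,0],1],
    [[0,50,0],[0,0,0],1],
    [[0,50,0],[0,0,0],1]
  ]
}}

```text
time: 6.5
ee_pos: [0.5182, 0.0104, 0.0584]
tcp_rot: [-180.0, -0.0, 14.7]
wrist_force: [-1.5, 1.8, 3.2]
opening: 0.0002
grasp_force: 1.8
```

```bash
python3 -c "
from h import *
tip();tip()"
```

```text
t 6.55 tcp [518.3  10.3  58.4] F [-1.57  1.12  4.06] tip z [74.2 74.5 75.2 75.8 76.2 76.4] xy [529.1   8.4  80. ]
t 6.6 tcp [518.3  10.2  58.4] F [-1.8   2.74  3.24] tip z [74.5 75.5 76.9 76.9 77.1 77.1] xy [529.4   8.6  80.1]
```

Key 2 springs too, at 3.5 N and about 3 mm. Next is key 3.

Call:
{"name": "play_rows", "arguments": {
  "increments": [
    [[0,0,-3],[0,0,0],1],
    [[0,0,-10],[0,0,0],1],
    [[0,0,-16],[0,0,0],1],
    [[0,20,-16],[0,0,0],1],
    [[0,40,-16],[0,0,0],1],
    [[0,50,-16],[0,0,0],1],
    [[0,50,-16],[0,0,0],1],
    [[0,50,-9],[0,0,0],1],
    [[0,50,-4],[0,0,0],1],
    [[0,50,-2],[0,0,0],1],
    [[0,50,-1],[0,0,0],1],
    [[0,50,0],[0,0,0],1],
    [[0,50,0],[0,0,0],1],
    [[0,50,0],[0,0,0],1]
  ]
}}

```text
time: 8.0
ee_pos: [0.5308, -0.038, 0.0584]
tcp_rot: [-180.0, -0.0, 14.7]
wrist_force: [-1.1, 1.8, 4.1]
opening: -0.0001
grasp_force: 1.8
```

```bash
python3 -c "
from h import *
tip();tip()"
```

```text
t 8.05 tcp [530.9 -38.1  58.4] F [-1.46  2.78  3.95] tip z [74.1 74.3 74.9 75.  75.3 75.7] xy [541.2 -38.4  81.2]
t 8.1 tcp [530.9 -38.1  58.4] F [-1.44  1.54  4.01] tip z [74.2 75.  75.3 75.5 76.  76.5] xy [541.2 -36.4  80.6]
```

Key 3 springs as well. Now key 4, approached more slowly because it looks about 5 mm lower.

Call:
{"name": "play_rows", "arguments": {
  "increments": [
    [[0,0,-3],[0,0,0],1],
    [[0,0,-10],[0,0,0],1],
    [[0,0,-16],[0,0,0],1],
    [[0,20,-16],[0,0,0],1],
    [[0,40,-16],[0,0,0],1],
    [[0,50,-16],[0,0,0],1],
    [[0,50,-16],[0,0,0],1],
    [[0,50,-9],[0,0,0],1],
    [[0,50,-4],[0,0,0],1],
    [[0,50,-2],[0,0,0],1],
    [[0,50,-1],[0,0,0],1],
    [[0,50,0],[0,0,0],1],
    [[0,50,1],[0,0,0],1],
    [[0,50,1.7],[0,0,0],1],
    [[0,50,1.7],[0,0,0],1]
  ]
}}

```text
time: 9.6
ee_pos: [0.5436, -0.0865, 0.0569]
tcp_rot: [-180.0, -0.0, 14.6]
wrist_force: [-1.3, 1.7, 5.0]
opening: -0.0004
grasp_force: 2.3
```

Call:
{"name": "play_rows", "arguments": {
  "increments": [
    [[0,0,0.4],[0,0,0],1],
    [[0,0,0.4],[0,0,0],1]
  ]
}}

```text
time: 9.8
ee_pos: [0.5436, -0.0865, 0.0564]
tcp_rot: [-180.0, -0.0, 14.6]
wrist_force: [-1.4, 2.1, 6.1]
opening: 0.0003
grasp_force: 2.7
```

Force rises steeply here (5.0 → 6.1 N over 0.4 mm). I'll lift off and check key heights before pressing.

Call:
{"name": "play_rows", "arguments": {
  "increments": [
    [[0,0,-4],[0,0,0],1],
    [[0,0,-14],[0,0,0],1],
    [[0,0,-30],[0,0,0],1],
    [[0,0,-40],[0,0,0],1],
    [[0,0,-40],[0,0,0],1]
  ]
}}

```text
time: 10.3
ee_pos: [0.5444, -0.0869, 0.0979]
tcp_rot: [179.9, -0.1, 14.6]
wrist_force: [0.2, 1.2, -0.3]
opening: -0.0002
grasp_force: 0.0
```

```bash
cat >> h.py <<'E'
K=np.array([[.5068,.0578],[.5194,.0096],[.5320,-.0388],[.5446,-.0872]])
def keys():
    b,d=camera("scene"); v,u=np.mgrid[150:240,230:370]
    W=world("scene",np.c_[u.ravel(),v.ravel()],d[v,u].ravel()).reshape(90,140,3)
    g=b[150:240,230:370].astype(int); m=(g[...,1]>1.4*g[...,0])
    o=telemetry.get_obs(); r=[]
    for k in K:
        s=m&(np.hypot(W[...,0]-k[0],W[...,1]-k[1])<.014); r.append((int(s.sum()),round(float(np.median(W[s][:,2]))*1000,1) if s.any() else None))
    print("t",round(o["time"],2),"tcp",np.round(o["ee_pos"]*1000,1),"F",np.round(o["wrist_force"],1),r)
E
python3 -c "
from h import *
keys()"
```

```text
t 10.35 tcp [544.  -86.8  96.8] F [ 0.3  0.3 -0.2] [(66, 70.3), (66, 70.1), (74, 70.1), (77, 65.2)]
```

Key 4 still reads 65.2 mm and the others 70 mm, so key 4 is the latched one, and all four have been tapped. Pressing it in.

Call:
{"name": "play_rows", "arguments": {
  "increments": [
    [[0,0,15],[0,0,0],1],
    [[0,0,30],[0,0,0],1],
    [[0,0,37],[0,0,0],1],
    [[0,0,40],[0,0,0],1],
    [[0,0,41.5],[0,0,0],1],
    [[0,0,43],[0,0,0],1],
    [[0,0,44.5],[0,0,0],1],
    [[0,0,45.5],[0,0,0],1],
    [[0,0,45.5],[0,0,0],1]
  ]
}}

```text
time: 11.25
ee_pos: [0.5426, -0.0865, 0.0514]
tcp_rot: [-180.0, 0.1, 14.6]
wrist_force: [-9.1, 1.3, 14.0]
opening: -0.0
grasp_force: 7.1
```

14 N is above the 9 N needed, so the key is at its stop. Letting go.

Call:
{"name": "play_rows", "arguments": {
  "increments": [
    [[0,0,-2],[0,0,0],1],
    [[0,0,-5],[0,0,0],1],
    [[0,0,-10],[0,0,0],1],
    [[0,0,-25],[0,0,0],1],
    [[0,0,-50],[0,0,0],1],
    [[0,0,-80],[0,0,0],1],
    [[0,0,-100],[0,0,0],1],
    [[0,0,-100],[0,0,0],1],
    [[0,0,-100],[0,0,0],1],
    [[0,0,-100],[0,0,0],1]
  ]
}}

```text
time: 12.25
ee_pos: [0.5432, -0.0866, 0.1496]
tcp_rot: [-180.0, 0.1, 14.6]
wrist_force: [-0.1, 0.4, 0.1]
opening: 0.0
grasp_force: 0.0
```

```bash
python3 -c "
from h import *
keys()
cv2.imwrite('pics/end.png',camera('scene')[0][:,:,::-1])"
```

```text
t 12.3 tcp [543.  -86.6 149.5] F [-0.3  0.4 -0.5] [(63, 70.2), (63, 70.2), (72, 70.3), (82, 70.2)]
```

View pics/end.png

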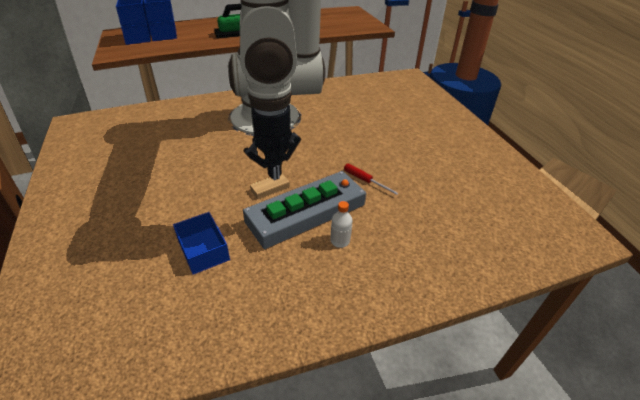

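All four keys now read 70.2 mm. The bin (200,243), offcut (270,186), driver (370,180) and glue (342,228) haven't moved, and the gripper hangs clear at (275,170).

```bash
python3 -c "
from h import *
print(workorder.job_done())"
```

```text
the job is handed in; nothing more can be done
None
```

I tapped all four keys in order from the lamp and found key 4, the farthest from it, latched; I then pressed it in and let it go, all four now read level at 70 mm, nothing around the box moved, and the job is handed in at about 12 s.

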